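# Put test bars into dry storage and close the hood

### The arm

A 6-joint arm with a two-finger parallel gripper is mounted at the origin on the work surface. World frame = base frame: x ahead of the robot, y to its left, z up, the work surface at z = 0. Lengths are in m, angles in rad, forces in N, time in s.
With the tool pointing down it reaches from about 0.35 to 0.85 m from the base axis. Payload 8.1 kg.
Tool frame: the origin (TCP) lies midway between the tips of the shut fingers; the grasp point (between the pads) lies 19 mm behind it; z points along the fingers, y is the line along which they close (so a half turn about z gives the same grasp; the last joint's range is limited). The gripper opens to 85 mm and grips with 20 to 120 N. Pads are 22 mm wide; open, the fingers measure 114 mm over their backs; the gripper's body (76 mm by 85 mm) begins 54 mm behind the grasp point. The pads swing forward as they close: fully open they stand 13 mm farther back than shut.
Start: joints at [-0.085, 0.13, 1.488, -0, 1.523, -0.085], TCP at [0.6, 0, 0.231] pointing down, gripper open.
Joint ranges: [-2.96, 2.96], [-0.89, 2.26], [0.02, 2.5], [-1.34, 4.48], [0, 2.73], [-2.66, 2.66]. Speed limits (rad/s): [2.39, 2.39, 2.79, 3.14, 3.14, 3.14].

### API

Orientations are given as a unit quaternion [w, x, y, z].
In Python, from cell import goto, move_linear, set_joints, gripper_open, grab, dwell, solve_ik, observe, capture, camera_params, PlanningError, sign_off gives the robot as it stands. Calls block until the motion is done:
- goto(position, orientation): joint-space move of the TCP to a pose.
- move_linear(position, rate=0.15, ori=None): straight line of the TCP; ori=None keeps the orientation; rate is the mean speed in m/s.
- set_joints(angles): joint-space move.
- gripper_open() and grab(force=None): open the fingers fully, or close them until they stop; force is the grip in N (None keeps the last).
- dwell(seconds).
- solve_ik(position, orientation): joint angles nearest the present ones, or None.
- observe(): the state.
- capture(name): name is "scene" or "side" or "wrist"; returns the picture (420x560x3 uint8, blue, green, red); there is no depth.
- camera_params(name): a dict with "fx", "fy", "cx", "cy" (pixels), "extrinsics" (4x4, takes a point from world to camera coordinates). Camera axes: x right, y up, looking along -z (the intrinsics and any distortion apply to the point x, -y, -z); pixel columns grow to the right and rows downward; lengths in m; the calibration is good to about 2 mm. A picture is of the moment at which its call begins: read the wrist's pose just before it. camera_params takes no time and is no camera call; for the wrist camera it gives the pose at the moment of the call.
A pose or a line that the arm cannot do raises PlanningError and nothing moves.
- sign_off(): hands the job in; it is judged then, once.
The state is a dict: "time_s": time; "q": joint angles; "dq": joint speeds; "joint_efforts": joint torques, N m; "ee_pos": TCP position; "eef_rot": TCP orientation; "force": force on the tool from outside, world axes, zero at the start; "torque": the same for the moment, N m; "opening": opening from 0.0 (shut) to 1.0 (fully open); "gripper_force": force on a finger pad.
Only numpy, scipy, OpenCV 4.12 (cv2) and the standard library are available. Lean on these libraries where they do the work, as an engineer would, in place of code of your own. Each camera call takes 0.05 s, during which the arm holds its last target. There are 200 camera calls.

### The job

Put the metal test bars away in the dry-storage case: first pull the red vent knob fully out, then take the spent red desiccant cartridge out of the tray into the yellow discard bin, and bring the fresh blue cartridge and every test bar from the bench and lay them flat, side by side, on the tray floor. Once everything is in place, lower the heavy hood gently until it is fully closed, without letting it slam, and only then push the vent knob fully home. Leave the bottle, the cup and the magnifier where they are.

Things in the scene. Friction and masses are not known exactly. Their poses are not given: they have to be found in the camera images.
- case: Dry-storage case, fixed to the bench: grey base 250 x 250 mm. Origin: centre of its underside on the bench; x away from the robot, y to the left (turned by its yaw). In it a black-floored open tray, 220 x 220 mm inside, floor 20 mm above the bench, with a white rim 10 mm high (rim top at 30 mm). On the right of the base a grey vent console 60 mm high reaches to y = -185 mm, from x = -80 to -10 mm.
- hood (a joint): Angle of the heavy clear hood with blue edges (0.85 kg), rad: 0 = closed on the rim, 1.57 = upright, stop at 1.85. Hinge along the case's x at y = +125 mm, height 30 mm. Hood 250 x 250 mm, 70 mm deep: closed, its flat top is 100 mm above the bench; open it reaches 290 mm up. A stiff hinge holds it wherever left; push on the outer flat top, 6 to 10 N near the free edge, to close it. No latch.
- hood_edge (a point): Point on the outer face of the hood's flat top, 15 mm from the free edge, mid-width (235 mm from the hinge along the face); z is the outward normal of that face, x runs along the hinge.
- vent (a joint): Travel of the vent knob, m: 0 = pushed home, 0.030 = fully out. It is detented at both ends: it takes about 6 N to leave either end and snaps into the nearer one.
- vent_head (a point): Centre of the red head of the vent knob, 28 mm (case x) x 24 mm (case y) x 36 mm high, centre 43 mm above the bench, on a 12 mm stem out of the console's right-hand face; home, there are 18 mm between the head and that face. It pulls out along the case's -y, level.
- bar1_c (a point): Test bar: square aluminium bar 90 x 36 x 36 mm with one dark band, about 0.3 kg, any long face may lie down. The point is its centre; x runs along its length. May be absent (None).
- bar2_c (a point): Test bar: square aluminium bar 90 x 36 x 36 mm with one dark band, about 0.3 kg, any long face may lie down. The point is its centre; x runs along its length. May be absent (None).
- bar3_c (a point): Test bar: square aluminium bar 90 x 36 x 36 mm with one dark band, about 0.3 kg, any long face may lie down. The point is its centre; x runs along its length. May be absent (None).
- fresh_c (a point): Fresh desiccant cartridge: blue box with white slots, 90 x 40 x 40 mm, 0.15 kg, on the bench at the start. The point is its centre; x along its length.
- spent_c (a point): Spent desiccant cartridge: red box with white slots, 90 x 40 x 40 mm, 0.15 kg, in the tray of the case at the start. The point is its centre; x along its length.
- bin: Low yellow discard bin, fixed: 140 (x) x 110 (y) x 25 mm high outside, walls and floor 5 mm. Origin: centre of its underside, on the bench.
- alcohol: Bystander: bottle 60 mm across, 130 mm tall with a red cap. Origin: centre of its underside.
- beaker: Bystander: small glass cup 70 mm across, 85 mm tall. Origin: centre of its underside.
- loupe: Bystander: black magnifier 52 mm across, 40 mm tall. Origin: centre of its underside.

How it is judged:
On the way, in this order (a step that is already met when the one before it is completed fails the run):
1. the vent knob is pulled fully out while the hood is open (value of joint vent above 0.026 m and value of joint hood above 0.8 rad), for 0.2 s.
2. spent cartridge in the bin, fresh one and all bars on the tray floor, hood still open (all of step 1 and x of bar1_c in the frame of case between -0.096 and 0.096 m and y of bar1_c in the frame of case between -0.096 and 0.096 m and z of bar1_c in the frame of case between 0.025 and 0.05 m and x of bar2_c in the frame of case between -0.096 and 0.096 m and y of bar2_c in the frame of case between -0.096 and 0.096 m and z of bar2_c in the frame of case between 0.025 and 0.05 m and x of bar3_c in the frame of case between -0.096 and 0.096 m and y of bar3_c in the frame of case between -0.096 and 0.096 m and z of bar3_c in the frame of case between 0.025 and 0.05 m and x of fresh_c in the frame of case between -0.096 and 0.096 m and y of fresh_c in the frame of case between -0.096 and 0.096 m and z of fresh_c in the frame of case between 0.025 and 0.05 m and x of spent_c in the frame of bin between -0.06 and 0.06 m and y of spent_c in the frame of bin between -0.045 and 0.045 m and z of spent_c in the frame of bin between 0.005 and 0.05 m), for 0.2 s.
3. the hood is closed over the load, vent knob still out (x of bar1_c in the frame of case between -0.096 and 0.096 m and y of bar1_c in the frame of case between -0.096 and 0.096 m and z of bar1_c in the frame of case between 0.025 and 0.05 m and x of bar2_c in the frame of case between -0.096 and 0.096 m and y of bar2_c in the frame of case between -0.096 and 0.096 m and z of bar2_c in the frame of case between 0.025 and 0.05 m and x of bar3_c in the frame of case between -0.096 and 0.096 m and y of bar3_c in the frame of case between -0.096 and 0.096 m and z of bar3_c in the frame of case between 0.025 and 0.05 m and x of fresh_c in the frame of case between -0.096 and 0.096 m and y of fresh_c in the frame of case between -0.096 and 0.096 m and z of fresh_c in the frame of case between 0.025 and 0.05 m and x of spent_c in the frame of bin between -0.06 and 0.06 m and y of spent_c in the frame of bin between -0.045 and 0.045 m and z of spent_c in the frame of bin between 0.005 and 0.05 m and value of joint hood below 0.04 rad and value of joint vent above 0.024 m), for 0.2 s.
4. the vent knob is pushed home with the hood closed (value of joint vent below 0.004 m and value of joint hood below 0.04 rad), for 0.2 s.
At the end, for the whole second after the job is handed in: Hood closed (within 0.04 rad), vent knob home (4 mm), fresh cartridge and all bars present flat on the tray floor (centre within 96 mm of its middle in x and y, under 50 mm high), spent cartridge in the bin (centre within 60 x 45 mm, under 50 mm high), all at rest (all of step 4 and x of bar1_c in the frame of case between -0.096 and 0.096 m and y of bar1_c in the frame of case between -0.096 and 0.096 m and z of bar1_c in the frame of case between 0.025 and 0.05 m and x of bar2_c in the frame of case between -0.096 and 0.096 m and y of bar2_c in the frame of case between -0.096 and 0.096 m and z of bar2_c in the frame of case between 0.025 and 0.05 m and x of bar3_c in the frame of case between -0.096 and 0.096 m and y of bar3_c in the frame of case between -0.096 and 0.096 m and z of bar3_c in the frame of case between 0.025 and 0.05 m and x of fresh_c in the frame of case between -0.096 and 0.096 m and y of fresh_c in the frame of case between -0.096 and 0.096 m and z of fresh_c in the frame of case between 0.025 and 0.05 m and x of spent_c in the frame of bin between -0.06 and 0.06 m and y of spent_c in the frame of bin between -0.045 and 0.045 m and z of spent_c in the frame of bin between 0.005 and 0.05 m and linear speed of each of bar1, bar2, bar3, fresh, spent below 0.02 m/s); the robot touches nothing.
It fails at once if the hood slams: it falls or is pushed faster than 1 rad/s (25 cm/s at its edge) within the last 0.4 rad (velocity of joint hood below -1 rad/s and value of joint hood below 0.4 rad).
It fails at once if a bystander is moved more than 3 cm or tipped (distance of any of alcohol, beaker, loupe from where it was at the start of the episode above 0.03 m or angle between any of alcohol, beaker, loupe's own z axis and vertical above 0.5 rad).
Of bar1, bar2, bar3 only 1 to 3 are there at a start; the rules pass over those that are not, and their reading is None.
At some moment in a run one of bar1, bar2, bar3, fresh may be knocked a few centimetres aside while the robot is not near it.
Once in a run the grip may slacken for a moment while it holds something.
It also fails if it takes over 208 s, if anything falls off the work surface, if the arm or the gripper's body presses on something with over 40 N, if the wrist force passes 120 N, or if a joint passes its speed limit or range.

## Working session

There is one attempt and no reset: what is moved stays moved. The work goes in short steps, each a Python script; the robot and the scene stay as the last script left them, time stands still between calls to the robot, and variables do not carry over. Pictures are saved under pics/ and viewed, at most 14 in all, crops included, and the job is handed in when it is done.

```bash
mkdir -p pics; ls
cat > h.py <<'E'
import numpy as np, cv2
from cell import *
def snap(cam,name,s=1):
    p=camera_params(cam); im=capture(cam); cv2.imwrite(f'pics/{name}.png',im); np.save(f'pics/{name}.npy',p,allow_pickle=True); return im
def ray(name,u,v,z):
    p=np.load(f'pics/{name}.npy',allow_pickle=True).item()
    E=np.array(p['extrinsics']);R=E[:3,:3];t=E[:3,3]
    d=np.array([(u-p['cx'])/p['fx'],-(v-p['cy'])/p['fy'],-1.]);
    c=-R.T@t; d=R.T@d
    return c+d*(z-c[2])/d[2]
def proj(name,P):
    p=np.load(f'pics/{name}.npy',allow_pickle=True).item()
    E=np.array(p['extrinsics']);c=E[:3,:3]@np.array(P)+E[:3,3]
    return p['cx']+p['fx']*c[0]/-c[2],p['cy']+p['fy']*c[1]/c[2]
E
python3 - <<'E'
from h import *
for c in('scene','side','wrist'):
    snap(c,c+'0'); p=camera_params(c); print({k:np.round(v,3).tolist() for k,v in p.items()})
print(observe())
E
```

```text
pics
{'fx': 471.604, 'fy': 471.604, 'cx': 277.859, 'cy': 211.429, 'extrinsics': [[0.504, 0.864, -0.014, -0.228], [-0.606, 0.365, 0.707, 0.356], [0.616, -0.348, 0.707, -1.499], [0.0, 0.0, 0.0, 1.0]]}
{'fx': 520.049, 'fy': 520.049, 'cx': 277.121, 'cy': 214.832, 'extrinsics': [[0.996, -0.086, 0.005, -0.629], [0.063, 0.768, 0.637, -0.019], [-0.059, -0.635, 0.771, -1.303], [0.0, 0.0, 0.0, 1.0]]}
{'fx': 372.492, 'fy': 372.492, 'cx': 280.645, 'cy': 209.808, 'extrinsics': [[1.0, -0.0, -0.001, -0.599], [0.0, 0.956, -0.293, 0.037], [0.001, 0.293, 0.956, -0.379], [0.0, 0.0, 0.0, 1.0]]}
{'time_s': 0.15, 'q': array([-8.53920078e-02,  1.31002140e-01,  1.48905216e+00, -2.55055535e-06,
        1.52298956e+00, -8.54094649e-02]), 'dq': array([-0.00110209, -0.00174814, -0.00467034, -0.00112608, -0.00068438,
       -0.00038732]), 'joint_efforts': array([ 1.01583330e-03, -5.70061326e+01, -5.01160097e+01, -1.39109225e-04,
        9.69119486e-03, -7.10949371e-05]), 'ee_pos': array([5.99571019e-01, 6.29256804e-05, 2.30464120e-01]), 'eef_rot': array([-5.54154351e-04,  7.07100379e-01,  7.07112811e-01, -4.68420740e-04]), 'force': array([0.11425773, 0.28227373, 0.27097064]), 'torque': array([-0.03912505, -0.00695623,  0.02976727]), 'gripper_force': 0.0, 'opening': 1.0016134008320778}
```

View pics/scene0.png

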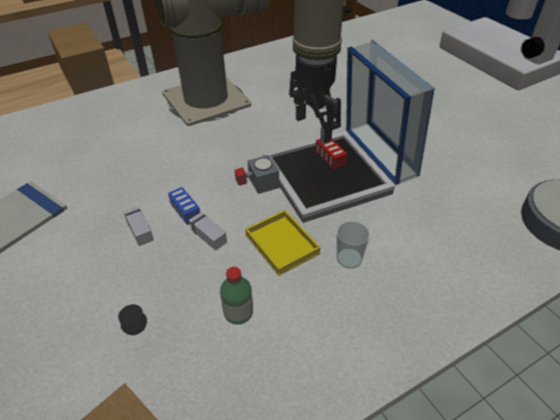

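View pics/side0.png

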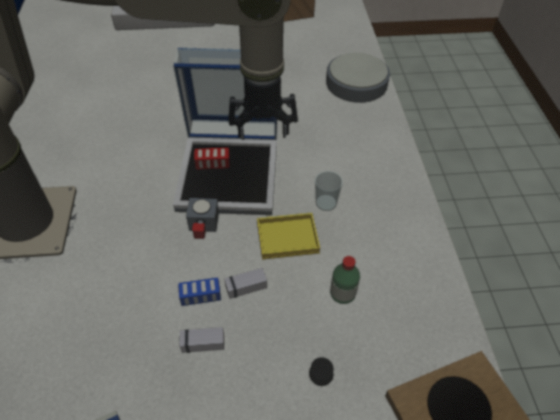

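The side view shows the case (tray centre about (228,172)) with the hood upright, the spent cartridge at (212,157) and the knob at (199,229). It also shows the bin at (288,236), fresh at (200,291) and bars at (247,282) and (202,339). The cup is at (327,190), the bottle at (345,280) and the loupe at (321,371). I'll enlarge it to read pixels.

Run:
```python
import cv2
im=cv2.imread('pics/side0.png')
cv2.imwrite('pics/c1.png',cv2.resize(im[130:370,160:370],None,fx=2.5*1.0,fy=2.5,interpolation=cv2.INTER_CUBIC))
```

```text
(no output)
```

View pics/c1.png

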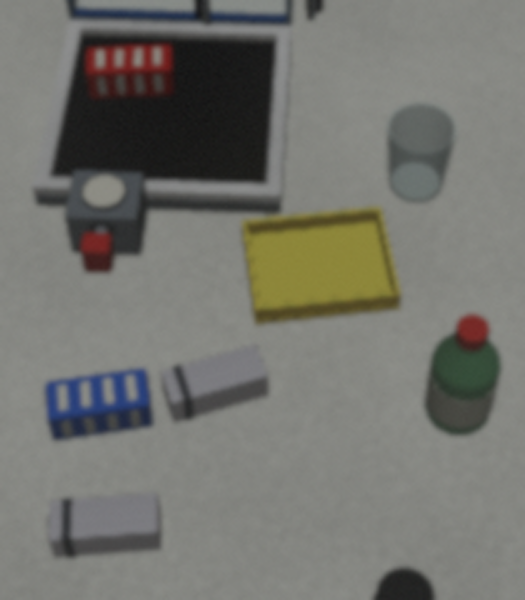

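Run:
```python
from h import *
def q(n,pts,z):
    P=np.array([ray('side0',160+u/2.5,130+v/2.5,z)[:2] for u,v in pts]); 
    print(n,P.round(3).tolist(),'c',P.mean(0).round(4)); 
    for i in range(len(P)):
        d=P[(i+1)%len(P)]-P[i]; print('   L',np.linalg.norm(d).round(3),'ang',np.degrees(np.arctan2(d[1],d[0])).round(1))
q('inner floor/rim',[(55,177),(266,182),(276,40),(80,33)],.03)
q('outer',[(37,187),(283,194),(292,24),(75,22)],.03)
q('spent',[(86,72),(172,68),(172,44),(86,48)],.06)
q('fresh',[(50,412),(150,397),(148,370),(46,382)],.04)
q('A',[(173,402),(267,374),(260,348),(163,373)],.036)
q('B',[(50,540),(160,535),(158,494),(48,502)],.036)
q('knob',[(82,250),(112,250),(112,233),(82,233)],.061)
q('bin',[(256,310),(399,300),(380,210),(243,223)],.025)
q('console',[(70,212),(142,212),(142,174),(70,174)],.06)
```

```text
inner floor/rim [[0.392, 0.014], [0.603, -0.01], [0.629, 0.197], [0.413, 0.226]] c [0.5093 0.107 ]
   L 0.213 ang -6.5
   L 0.208 ang 82.8
   L 0.218 ang 172.4
   L 0.213 ang -95.7
outer [[0.374, 0.002], [0.619, -0.027], [0.649, 0.222], [0.407, 0.245]] c [0.5124 0.1106]
   L 0.247 ang -6.8
   L 0.251 ang 83.1
   L 0.243 ang 174.6
   L 0.244 ang -97.7
spent [[0.424, 0.132], [0.515, 0.131], [0.516, 0.168], [0.424, 0.169]] c [0.4696 0.1499]
   L 0.09 ang -0.8
   L 0.037 ang 88.5
   L 0.092 ang 179.3
   L 0.037 ang -89.1
fresh [[0.397, -0.266], [0.484, -0.258], [0.482, -0.23], [0.393, -0.235]] c [ 0.439  -0.2472]
   L 0.087 ang 5.3
   L 0.028 ang 92.7
   L 0.09 ang -176.7
   L 0.031 ang -81.7
A [[0.503, -0.262], [0.587, -0.24], [0.583, -0.212], [0.495, -0.232]] c [ 0.5423 -0.2366]
   L 0.087 ang 14.6
   L 0.028 ang 98.7
   L 0.09 ang -167.5
   L 0.032 ang -75.3
B [[0.4, -0.384], [0.489, -0.387], [0.489, -0.35], [0.398, -0.35]] c [ 0.444  -0.3675]
   L 0.089 ang -2.0
   L 0.037 ang 91.4
   L 0.091 ang 179.8
   L 0.034 ang -85.4
knob [[0.424, -0.106], [0.452, -0.108], [0.452, -0.088], [0.424, -0.086]] c [ 0.4383 -0.0971]
   L 0.028 ang -4.7
   L 0.02 ang 90.1
   L 0.028 ang 175.3
   L 0.02 ang -89.0
bin [[0.583, -0.162], [0.718, -0.162], [0.714, -0.051], [0.577, -0.057]] c [ 0.6478 -0.108 ]
   L 0.135 ang 0.2
   L 0.111 ang 91.9
   L 0.137 ang -177.7
   L 0.106 ang -86.9
console [[0.412, -0.058], [0.481, -0.064], [0.481, -0.015], [0.411, -0.01]] c [ 0.4463 -0.0367]
   L 0.069 ang -4.7
   L 0.048 ang 89.3
   L 0.071 ang 175.3
   L 0.049 ang -88.7
```

Case is at about (0.5115, 0.109), yaw about -6.4°, with two bars and one fresh cartridge on the bench. I'll pull the knob first, then take a look over the tray with the wrist camera.

```bash
cat >> h.py <<'E'
CASE=np.array([.5115,.109]); YAW=np.radians(-6.4)
def c2w(x,y):
    c,s=np.cos(YAW),np.sin(YAW); return CASE+np.array([c*x-s*y,s*x+c*y])
def w2c(x,y):
    d=np.array([x,y])-CASE; c,s=np.cos(YAW),np.sin(YAW); return np.array([c*d[0]+s*d[1],-s*d[0]+c*d[1]])
def down(psi,p):
    best=None
    for k in(0,np.pi,-np.pi):
        a=(psi+k+np.pi/2)/2; q=[0,np.cos(a),np.sin(a),0]
        j=solve_ik(list(p),q)
        if j is not None and (best is None or abs(j[5])<best[0]): best=(abs(j[5]),q)
    return best[1]
def st(n=''):
    o=observe(); print(n,'t',round(o['time_s'],1),'p',o['ee_pos'].round(4).tolist(),'F',o['force'].round(1).tolist(),'op',round(o['opening'],3),'gf',round(o['gripper_force'],1),flush=True); return o
E
python3 - <<'E'
from h import *
k=np.array([.440,-.098]); q=down(YAW,[*k,.15])
goto([*k,.15],q); move_linear([*k,.028],.15); st()
grab(50); st('grip')
u=c2w(0,-1)-CASE
e=k+u*.034
try: move_linear([*e,.028],.06)
except PlanningError as x: print(x)
st('pulled'); 
im=snap('side','s1'); 
cv2.imwrite('pics/s1c.png',cv2.resize(im[130:370,160:370],None,fx=2.5,fy=2.5,interpolation=cv2.INTER_CUBIC))
gripper_open(); move_linear([*e,.2],.25)
p=[.47,.10,.30]; goto(p,down(np.pi/2+YAW,p)); st(); snap('wrist','w1')
E
```

```text
t 1.9 p [0.441, -0.0982, 0.029] F [0.1, -0.1, 0.3] op 0.998 gf 0.0
grip t 2.5 p [0.4366, -0.0978, 0.028] F [-21.0, 1.5, 21.7] op 0.323 gf 49.7
pulled t 3.2 p [0.4328, -0.1277, 0.0278] F [-20.5, 23.9, 28.0] op 0.315 gf 50.7
 t 5.7 p [0.4695, 0.0995, 0.2982] F [-0.3, 0.1, -0.0] op 1.0 gf 0.0
```

View pics/w1.png

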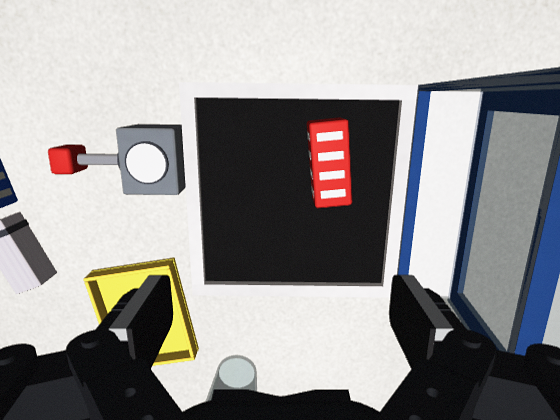

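The knob is out, with a long stem visible from (82,160) to (118,160). The tray's inner corners are at (196,98), (401,100), (384,285) and (205,283). The spent top is (309,123)–(352,204).

Run:
```python
from h import *
def q(im,n,pts,z):
    P=np.array([ray(im,u,v,z)[:2] for u,v in pts]); d=[P[(i+1)%len(P)]-P[i] for i in range(len(P))]
    print(n,'c',P.mean(0).round(4),'L',[np.linalg.norm(x).round(3) for x in d],'ang',[np.degrees(np.arctan2(x[1],x[0])).round(1) for x in d])
for z in(.02,.03): q('w1','tray',[(196,98),(401,100),(384,285),(205,283)],z)
q('w1','spent',[(312,122),(348,120),(352,204),(318,207)],.06)
q('w1','bin',[(86,272),(174,259),(198,357)],.025)
P=ray('w1',86,272,.025),ray('w1',198,357,.025); print((P[0]+P[1])/2)
```

```text
tray c [0.5108 0.1137] L [np.float64(0.222), np.float64(0.223), np.float64(0.225), np.float64(0.223)] ang [np.float64(82.9), np.float64(-6.7), np.float64(-97.2), np.float64(172.6)]
tray c [0.508  0.1136] L [np.float64(0.217), np.float64(0.218), np.float64(0.22), np.float64(0.217)] ang [np.float64(82.9), np.float64(-6.7), np.float64(-97.2), np.float64(172.6)]
spent c [0.4683 0.154 ] L [np.float64(0.036), np.float64(0.087), np.float64(0.036), np.float64(0.089)] ang [np.float64(86.5), np.float64(-0.8), np.float64(-91.3), np.float64(179.0)]
bin c [ 0.6176 -0.0778] L [np.float64(0.111), np.float64(0.143), np.float64(0.18)] ang [np.float64(92.5), np.float64(1.5), np.float64(-140.2)]
[ 0.64225611 -0.09566707  0.025     ]
```

```bash
sed -i 's/^CASE=.*/CASE=np.array([.510,.111]); YAW=np.radians(-6.8)/' h.py
cat >> h.py <<'E'
def pick(p,ang,ztcp,f=60):
    psi=ang+np.pi/2; q=down(psi,[*p,.2]); goto([*p,.2],q); move_linear([*p,ztcp+.0],.15); grab(f); st('grip'); move_linear([*p,.18],.2); return st('lift')
def place(p,ang,ztcp):
    psi=ang+np.pi/2; q=down(psi,[*p,.18]); goto([*p,.18],q); o=st('carried')
    if o['gripper_force']<5: print('LOST?'); return o
    move_linear([*p,ztcp+.03],.2); move_linear([*p,ztcp],.04); st('down'); gripper_open(); move_linear([*p,.2],.2); return st('released')
E
python3 - <<'E'
from h import *
o=pick([.469,.152],np.radians(-1),.036)
if o['gripper_force']>5:
    place([.645,-.104],np.radians(1),.024)
    p=[.47,-.27,.33]; goto(p,down(np.pi/2,p)); st(); snap('wrist','w2')
E
```

```text
grip t 8.0 p [0.4696, 0.1522, 0.0367] F [-0.4, -0.3, 5.1] op 0.456 gf 61.9
lift t 8.9 p [0.468, 0.1518, 0.1783] F [0.2, -0.0, -1.9] op 0.455 gf 61.1
carried t 11.2 p [0.6449, -0.1036, 0.1798] F [0.0, 0.1, -2.8] op 0.455 gf 61.1
down t 12.8 p [0.6452, -0.1041, 0.0242] F [0.1, 0.3, -1.5] op 0.456 gf 61.1
released t 14.4 p [0.6441, -0.1038, 0.1982] F [0.5, 0.4, -0.3] op 1.001 gf 0.0
 t 15.5 p [0.4703, -0.2693, 0.3287] F [0.6, 0.4, 0.2] op 1.006 gf 0.0
```

View pics/w2.png

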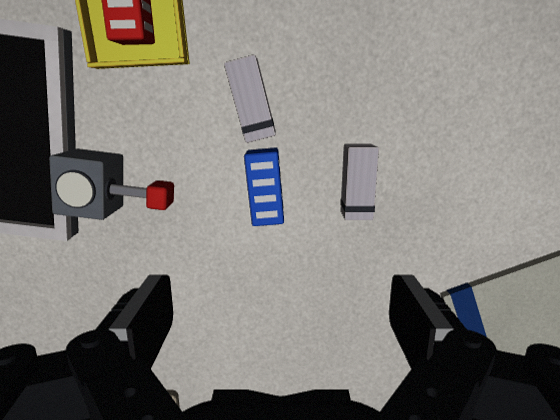

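The spent cartridge is in the bin. Bar A's top is at (225,62)–(275,134), fresh's at (246,154)–(283,226), and bar B's at (347,149)–(376,215).

```bash
cat > q.py <<'E'
from h import *
def q(im,n,pts,z):
    P=np.array([ray(im,u,v,z)[:2] for u,v in pts]); d=[P[(i+1)%len(P)]-P[i] for i in range(len(P))]
    print(n,'c',P.mean(0).round(4),'L',[np.linalg.norm(x).round(3) for x in d],'ang',[np.degrees(np.arctan2(x[1],x[0])).round(1) for x in d])
E
python3 - <<'E'
from q import *
q('w2','A',[(225,62),(257,55),(275,134),(246,142)],.036)
q('w2','F',[(246,153),(277,150),(283,223),(253,226)],.04)
q('w2','B',[(347,147),(378,147),(375,215),(344,215)],.036)
q('w2','bincorner',[(90,68),(188,63)],.025)
q('w2','spent',[(107,42),(150,38)],.045)
E
```

```text
A c [ 0.5411 -0.2349] L [np.float64(0.036), np.float64(0.086), np.float64(0.035), np.float64(0.089)] ang [np.float64(-78.6), np.float64(-167.2), np.float64(105.2), np.float64(13.4)]
F c [ 0.4388 -0.2493] L [np.float64(0.036), np.float64(0.089), np.float64(0.037), np.float64(0.09)] ang [np.float64(-84.5), np.float64(-175.4), np.float64(96.1), np.float64(3.9)]
B c [ 0.4467 -0.364 ] L [np.float64(0.036), np.float64(0.083), np.float64(0.038), np.float64(0.083)] ang [np.float64(-90.0), np.float64(-178.2), np.float64(90.0), np.float64(0.5)]
bincorner c [ 0.5774 -0.1094] L [np.float64(0.11), np.float64(0.11)] ang [np.float64(-87.3), np.float64(92.7)]
spent c [ 0.601  -0.1083] L [np.float64(0.046), np.float64(0.046)] ang [np.float64(-85.2), np.float64(94.8)]
```

Run:
```python
from h import *
o=pick([.439,-.249],np.radians(4.2),.010)
if o['gripper_force']>5:
    place(c2w(-.052,-.045),YAW,.032)
    p=[.47,-.27,.33]; goto(p,down(np.pi/2,p)); st(); snap('wrist','w3')
```

```text
grip t 18.0 p [0.4395, -0.2493, 0.0106] F [0.6, 0.5, 4.5] op 0.459 gf 61.1
lift t 19.0 p [0.4381, -0.2484, 0.1782] F [-0.2, -0.1, -2.2] op 0.454 gf 60.3
carried t 21.0 p [0.453, 0.0722, 0.1798] F [-0.5, 0.2, -1.4] op 0.459 gf 60.3
down t 22.6 p [0.4532, 0.0725, 0.0322] F [0.2, -0.7, -1.6] op 0.462 gf 60.3
released t 24.1 p [0.4523, 0.0724, 0.1986] F [0.6, -0.0, -0.9] op 0.998 gf 0.0
 t 26.2 p [0.47, -0.2696, 0.3295] F [1.1, -0.4, -0.8] op 0.998 gf 0.0
```

View pics/w3.png

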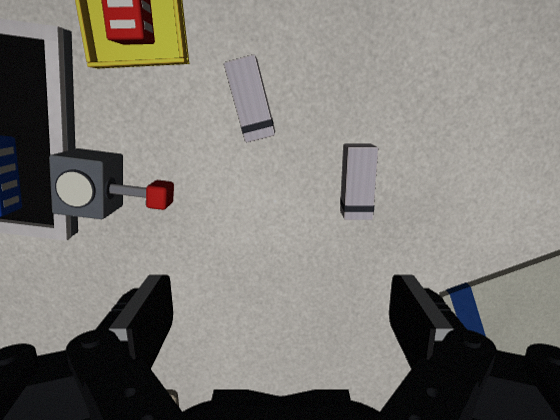

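Nothing has shifted: bar A is still at (250,98), bar B at (360,182), and fresh is in the tray. Bar A next.

Run:
```python
from h import *
o=pick([.541,-.235],np.radians(13.5),.010,80)
if o['gripper_force']>5:
    place(c2w(.052,-.045),YAW,.032)
    p=[.47,-.27,.33]; goto(p,down(np.pi/2,p)); st(); a=snap('wrist','w4'); b=cv2.imread('pics/w3.png')
    d=cv2.absdiff(a,b)[100:260,290:430].max(2); print('changed px near B',(d>40).sum())
```

```text
grip t 28.8 p [0.5415, -0.2353, 0.0106] F [-0.2, 0.3, 3.8] op 0.404 gf 81.7
lift t 29.8 p [0.54, -0.2345, 0.178] F [-0.1, -0.4, -3.4] op 0.405 gf 80.8
carried t 31.8 p [0.5562, 0.0599, 0.1797] F [0.5, 0.3, -2.2] op 0.404 gf 80.7
down t 33.4 p [0.5565, 0.0602, 0.0322] F [0.1, -1.0, -2.3] op 0.406 gf 80.7
released t 35.0 p [0.5554, 0.0601, 0.1984] F [-0.4, 0.1, -0.9] op 0.994 gf 0.0
 t 37.0 p [0.4701, -0.2696, 0.3295] F [0.1, -0.2, 0.0] op 0.996 gf 0.0
changed px near B 3
```

Run:
```python
from h import *
o=pick([.446,-.365],np.radians(-.5),.010,80)
if o['gripper_force']>5:
    place(c2w(-.052,.047),YAW,.032)
    p=[.47,.10,.33]; goto(p,down(np.pi/2+YAW,p)); st(); snap('wrist','w5')
```

```text
grip t 39.7 p [0.4464, -0.3654, 0.0106] F [-0.2, -0.2, 4.2] op 0.406 gf 81.5
lift t 40.7 p [0.4452, -0.3642, 0.1781] F [0.1, -0.5, -2.4] op 0.407 gf 80.8
carried t 42.6 p [0.4641, 0.1636, 0.1798] F [-0.5, -0.7, -3.0] op 0.405 gf 80.5
down t 44.2 p [0.4641, 0.1639, 0.0322] F [-0.1, 0.0, -2.3] op 0.406 gf 80.6
released t 45.8 p [0.4633, 0.1639, 0.1987] F [-0.1, 0.1, -0.2] op 0.999 gf 0.0
 t 46.4 p [0.4699, 0.0999, 0.3292] F [-0.5, 0.2, 0.0] op 1.0 gf 0.0
```

View pics/w5.png

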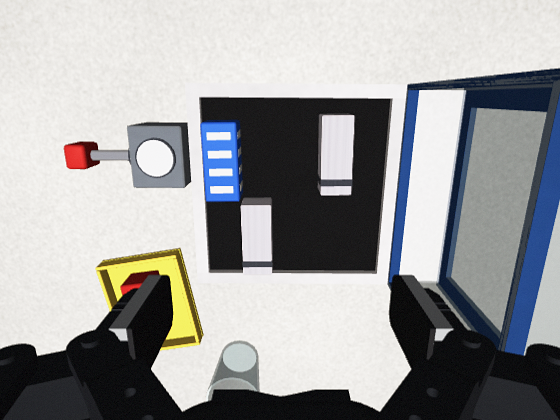

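Run:
```python
from q import *
for n,p,z in[('F',[(202,123),(235,123),(240,200),(205,200)],.06),('A',[(242,205),(271,205),(271,272),(243,272)],.056),('B',[(321,114),(354,115),(351,194),(319,192)],.056)]:
    q('w5',n,p,z); P=np.array([ray('w5',u,v,z)[:2] for u,v in p]); print('   case',w2c(*P.mean(0)).round(4))
im=cv2.imread('pics/w5.png')
cv2.imwrite('pics/w5c.png',cv2.resize(im[80:290,185:400],None,fx=2.6,fy=2.6,interpolation=cv2.INTER_CUBIC))
```

```text
F c [0.4584 0.0348] L [np.float64(0.036), np.float64(0.086), np.float64(0.04), np.float64(0.086)] ang [np.float64(83.2), np.float64(-5.1), np.float64(-96.8), np.float64(171.9)]
   case [-0.0422 -0.0818]
A c [0.5554 0.0617] L [np.float64(0.034), np.float64(0.086), np.float64(0.034), np.float64(0.086)] ang [np.float64(83.2), np.float64(-7.3), np.float64(-96.8), np.float64(172.2)]
   case [ 0.051  -0.0436]
B c [0.4659 0.1637] L [np.float64(0.036), np.float64(0.088), np.float64(0.037), np.float64(0.087)] ang [np.float64(81.5), np.float64(-5.8), np.float64(-100.5), np.float64(173.4)]
   case [-0.0501  0.0471]
```

View pics/w5c.png

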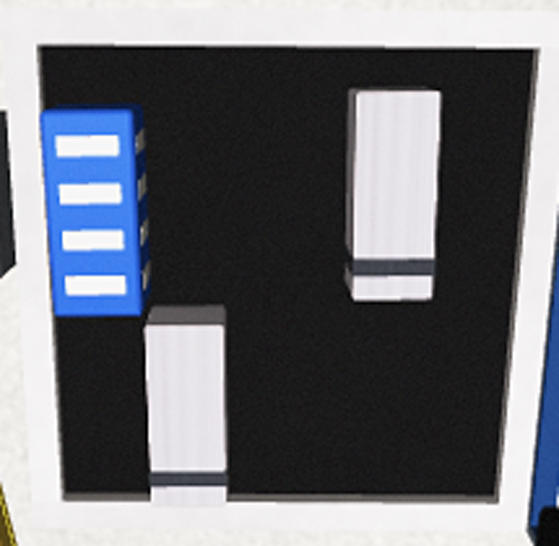

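Fresh was knocked to case (-0.042, -0.082). It is still flat, inside the rim and within limits. Next I'll estimate the hood angle and check IK for the closing path.

```bash
cat >> h.py <<'E'
from scipy.spatial.transform import Rotation as Ro
def hp(r,n,th,x=0.): # along-face r from hinge, n outward normal offset from rim plane
    y=.125-r*np.cos(th)+n*np.sin(th); z=.03+r*np.sin(th)+n*np.cos(th)
    return np.array([*c2w(x,y),z])
def htool(th,tilt,k=0.): # tool z leaning: tilt=0 down, tilt=pi/2 pointing along case -y
    ca=np.cos(YAW);sa=np.sin(YAW); ex=np.array([ca,sa,0]);ey=np.array([-sa,ca,0]);ez=np.array([0,0,1.])
    z=-np.cos(tilt)*ez-np.sin(tilt)*ey
    y=ex*(1 if k==0 else -1); x=np.cross(y,z)
    q=Ro.from_matrix(np.c_[x,y,z]).as_quat(); return [q[3],*q[:3]]
E
python3 - <<'E'
from h import *
for th in(1.4,1.57,1.7,1.85):
    print(th,[tuple(np.round(proj(c,hp(.25,n,th,x)),0)) for c in('side0','scene0') for n in(0,.07) for x in(-.125,.125)])
for k in(0,1):
  for f in(.4,.6,.8,1.):
    r=[]
    for th in(1.7,1.57,1.2,.8,.4,0):
        j=solve_ik(list(hp(.235,.09,th)),htool(th,f*th,k)); r.append(None if j is None else j.round(2).tolist())
    print(k,f,[x is not None for x in r], r[1], r[-1])
E
python3 -c "
import cv2
im=cv2.imread('pics/scene0.png');cv2.imwrite('pics/sc.png',cv2.resize(im[30:220,320:450],None,fx=3,fy=3))"
```

```text
1.4 [(np.float64(172.0), np.float64(72.0)), (np.float64(277.0), np.float64(75.0)), (np.float64(176.0), np.float64(51.0)), (np.float64(278.0), np.float64(54.0)), (np.float64(339.0), np.float64(50.0)), (np.float64(398.0), np.float64(101.0)), (np.float64(365.0), np.float64(40.0)), (np.float64(427.0), np.float64(89.0))]
1.57 [(np.float64(175.0), np.float64(61.0)), (np.float64(277.0), np.float64(63.0)), (np.float64(179.0), np.float64(45.0)), (np.float64(278.0), np.float64(47.0)), (np.float64(355.0), np.float64(45.0)), (np.float64(416.0), np.float64(95.0)), (np.float64(380.0), np.float64(40.0)), (np.float64(443.0), np.float64(88.0))]
1.7 [(np.float64(177.0), np.float64(54.0)), (np.float64(278.0), np.float64(56.0)), (np.float64(182.0), np.float64(41.0)), (np.float64(278.0), np.float64(44.0)), (np.float64(366.0), np.float64(43.0)), (np.float64(428.0), np.float64(93.0)), (np.float64(390.0), np.float64(42.0)), (np.float64(454.0), np.float64(89.0))]
1.85 [(np.float64(180.0), np.float64(48.0)), (np.float64(278.0), np.float64(50.0)), (np.float64(184.0), np.float64(40.0)), (np.float64(279.0), np.f
[... 197 characters left out ...]
rue, True, True] [0.7, 0.64, 0.92, -0.46, 2.03, 0.7] [-0.1, -0.07, 1.9, -0.0, 1.31, 0.02]
0 0.6 [True, True, True, True, True, True] [0.76, 0.89, 0.7, -0.71, 2.23, 0.64] [-0.1, -0.07, 1.9, -0.0, 1.31, 0.02]
0 0.8 [True, True, True, True, True, True] [0.8, 1.13, 0.51, -1.01, 2.4, 0.47] [-0.1, -0.07, 1.9, -0.0, 1.31, 0.02]
0 1.0 [False, False, True, True, True, True] None [-0.1, -0.07, 1.9, -0.0, 1.31, 0.02]
1 0.4 [True, True, True, False, False, False] [0.7, 0.64, 0.92, -0.46, 2.03, -2.44] None
1 0.6 [True, True, True, True, False, False] [0.76, 0.89, 0.7, -0.71, 2.23, -2.51] None
1 0.8 [False, False, True, True, False, False] None None
1 1.0 [False, False, True, True, False, False] None None
```

View pics/sc.png

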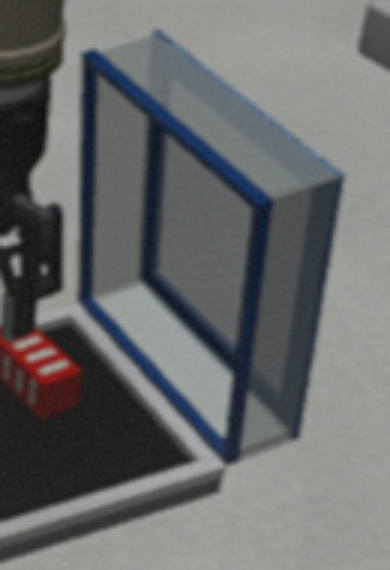

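The hood's corners at (348,47), (409,98), (372,41) and (434,89) put it at about 1.49 rad. I'll close it with shut fingertips on the outer face.

Run:
```python
from h import *
f=.7
grab(30)
move_linear([.47,.10,.42],.25)
a=hp(.235,.16,1.5); q=htool(0,f*1.5)
goto([a[0],a[1],.45],q); st(); move_linear(list(a),.2); st('pre')
move_linear(list(hp(.235,.078,1.5)),.08); st()
for th in np.arange(1.45,.05,-.1):
    move_linear(list(hp(.235,.070,th)),.08,htool(0,f*th)); o=st(round(th,2))
    if np.linalg.norm(o['force'])>35: print('HIGH'); break
snap('side','s2'); snap('scene','s3')
```

```text
Traceback (most recent call last):
cell.PlanningError: the arm cannot take that pose within its joint ranges
```

Run:
```python
from h import *
st()
for n in(.12,.14,.16):
  for f in(.4,.5,.6,.7,.8):
    a=hp(.235,n,1.5)
    print(n,f,a.round(3),[solve_ik([a[0],a[1],z],htool(0,t*1.5)) is not None for z,t in((a[2],f),(.36,f),(.40,f),(.42,.2),(.42,.3))])
```

```text
t 47.7 p [0.4704, 0.1, 0.4211] F [0.3, -0.4, -0.4] op -0.001 gf 0.0
0.12 0.4 [0.537 0.337 0.273] [True, True, True, True, True]
0.12 0.5 [0.537 0.337 0.273] [True, True, True, True, True]
0.12 0.6 [0.537 0.337 0.273] [True, True, True, True, True]
0.12 0.7 [0.537 0.337 0.273] [True, True, True, True, True]
0.12 0.8 [0.537 0.337 0.273] [True, True, True, True, True]
0.14 0.4 [0.539 0.357 0.274] [True, True, True, True, True]
0.14 0.5 [0.539 0.357 0.274] [True, True, True, True, True]
0.14 0.6 [0.539 0.357 0.274] [True, True, True, True, True]
0.14 0.7 [0.539 0.357 0.274] [True, True, True, True, True]
0.14 0.8 [0.539 0.357 0.274] [True, True, False, True, True]
0.16 0.4 [0.542 0.377 0.276] [True, True, True, True, True]
0.16 0.5 [0.542 0.377 0.276] [True, True, True, True, True]
0.16 0.6 [0.542 0.377 0.276] [True, True, False, True, True]
0.16 0.7 [0.542 0.377 0.276] [True, False, False, True, True]
0.16 0.8 [0.542 0.377 0.276] [False, False, False, True, True]
```

Run:
```python
from h import *
f=.6
a=hp(.235,.13,1.5)
goto([a[0],a[1],.42],htool(0,.4)); st(); move_linear(list(a),.15,htool(0,f*1.5)); st('pre')
move_linear(list(hp(.235,.078,1.5)),.08); st()
for th in np.arange(1.45,.05,-.1):
    move_linear(list(hp(.235,.070,th)),.08,htool(0,f*th)); o=st(round(th,2))
    if np.linalg.norm(o['force'])>35: print('HIGH'); break
snap('side','s2'); snap('scene','s3')
```

```text
t 49.5 p [0.5383, 0.3468, 0.4199] F [-0.0, 0.4, 0.4] op -0.002 gf 0.0
pre t 50.6 p [0.5387, 0.3474, 0.2754] F [0.5, 0.4, 0.4] op -0.003 gf 0.0
 t 51.4 p [0.5323, 0.2958, 0.2718] F [0.1, 0.8, 0.8] op -0.002 gf 0.5
1.45 t 51.8 p [0.5297, 0.2759, 0.2723] F [0.3, 0.6, 1.4] op 0.002 gf 0.5
1.35 t 52.2 p [0.5269, 0.2517, 0.2746] F [0.7, 1.4, 0.4] op 0.002 gf 0.5
1.25 t 52.7 p [0.5238, 0.2273, 0.275] F [-0.3, 0.0, 0.7] op 0.0 gf 0.3
1.15 t 53.1 p [0.5208, 0.203, 0.273] F [0.3, -0.2, -0.2] op -0.0 gf 0.0
1.05 t 53.6 p [0.518, 0.1791, 0.2685] F [0.6, 0.4, -0.8] op -0.003 gf 0.0
0.95 t 54.1 p [0.5152, 0.1557, 0.2618] F [0.9, 0.2, -0.7] op 0.004 gf 0.0
0.85 t 54.5 p [0.5126, 0.1331, 0.2527] F [0.0, 0.2, 0.1] op 0.003 gf 0.0
0.75 t 55.0 p [0.51, 0.1115, 0.2414] F [-0.7, 0.0, 0.2] op -0.007 gf 0.0
0.65 t 55.4 p [0.5075, 0.0911, 0.228] F [1.1, 0.5, -0.1] op -0.001 gf 0.0
0.55 t 55.9 p [0.5053, 0.0722, 0.2125] F [0.2, 0.8, -0.1] op 0.0 gf 0.0
0.45 t 56.4 p [0.5032, 0.055, 0.1953] F [0.6, -1.0, 1.4] op -0.001 gf 0.0
0.35 t 56.8 p [0.5014, 0.0396, 0.1764] F [0.2, 0.2, 0.3] op 0.002 gf 0.0
0.25 t 57.3 p [0.4997, 0.0261, 0.156] F [-0.8, -0.1, -0.2] op 0.0 gf 0.0
0.15 t 57.7 p [0.4984, 0.0147, 0.1344] F [-0.2, -0.5, -0.3] op 0.001 gf 0.0
```

View pics/s3.png

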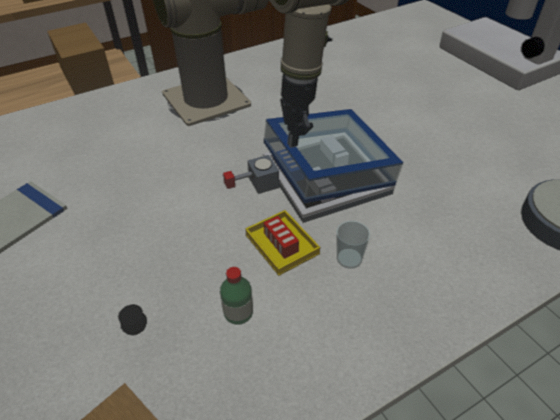

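The hood is at about 0.15 rad, following smoothly. The knob is still out, and the spent cartridge is in the bin at (282,236). I'll finish closing, then push the knob.

Run:
```python
from h import *
for n,th in((.07,.08),(.07,.03),(.067,0),(.064,0)):
    move_linear(list(hp(.235,n,th)),.05,htool(0,.6*th)); st(th)
dwell(.3)
a=hp(.235,.15,0); move_linear([a[0],a[1],.2],.2)
u=c2w(0,-1)-CASE; out=np.array([.4335,-.1277])
s=out+u*.045; q=down(YAW,[*s,.2]); goto([*s,.2],q)
move_linear([*s,.038],.15); st('pre'); im1=snap('side','s4')
for d in(.030,.020,.010,.002,-.004,-.008):
    t=out+u*d; move_linear([*t,.038],.04); o=st(d)
    if np.linalg.norm(o['force'])>30: break
im2=snap('side','s5')
cv2.imwrite('pics/s45.png',np.hstack([cv2.resize(i[130:310,150:290],None,fx=2.8,fy=2.8,interpolation=cv2.INTER_CUBIC) for i in(im1,im2)]))
```

```text
0.08 t 58.3 p [0.4972, 0.0076, 0.118] F [-0.5, -0.8, 0.4] op 0.003 gf 0.0
0.03 t 58.7 p [0.4968, 0.0036, 0.1064] F [0.1, 0.8, -0.3] op -0.001 gf 0.0
0 t 59.1 p [0.4982, 0.0023, 0.0999] F [-12.1, 3.9, 25.6] op -0.003 gf 12.9
0 t 59.3 p [0.4984, 0.0023, 0.0997] F [-24.5, 4.8, 51.4] op -0.002 gf 25.7
pre t 62.3 p [0.429, -0.1727, 0.039] F [0.3, -0.7, 0.7] op -0.001 gf 0.0
0.03 t 62.9 p [0.43, -0.1572, 0.0381] F [-0.2, 0.3, 0.8] op -0.006 gf 0.0
0.02 t 63.3 p [0.4312, -0.1478, 0.0381] F [-0.7, -4.0, -0.3] op -0.001 gf 2.1
0.01 t 63.7 p [0.4324, -0.1373, 0.038] F [1.1, -0.3, -0.5] op -0.001 gf 0.3
0.002 t 64.0 p [0.4331, -0.1292, 0.0378] F [0.6, 0.9, -0.2] op -0.001 gf 0.0
-0.004 t 64.3 p [0.4339, -0.1234, 0.0379] F [0.2, 0.7, 0.7] op -0.001 gf 0.0
-0.008 t 64.6 p [0.4345, -0.1196, 0.038] F [0.1, -0.2, 0.2] op -0.004 gf 0.0
```

View pics/s45.png

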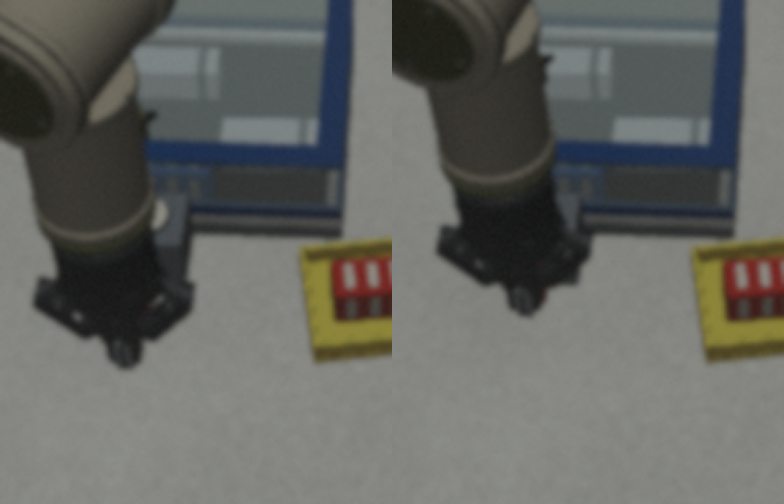

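The hood is shut on the rim and the arm hides the knob. I'll keep pushing until it resists, then back off and look.

Run:
```python
from h import *
u=c2w(0,-1)-CASE; out=np.array([.4335,-.1277])
for d in np.arange(-.010,-.024,-.002):
    t=out+u*d; move_linear([*t,.038],.03); o=st(round(d,3))
    if np.linalg.norm(o['force'])>18: break
dwell(.3); s=out+u*.05; move_linear([*s,.038],.12); move_linear([*s,.25],.25)
p=[.47,-.27,.33]; goto(p,down(np.pi/2,p)); dwell(.3); im1=snap('side','s6'); im2=snap('wrist','w7')
cv2.imwrite('pics/fin.png',np.hstack([cv2.resize(im1[110:310,150:330],(400,444)),cv2.resize(im2[:300],(400,444))]))
```

```text
-0.01 t 64.9 p [0.4346, -0.1188, 0.0381] F [-1.4, -6.1, -0.6] op 0.002 gf 3.0
-0.012 t 65.1 p [0.4347, -0.1187, 0.0382] F [-3.5, -16.3, -1.4] op 0.003 gf 8.3
-0.014 t 65.4 p [0.4347, -0.1186, 0.0383] F [-4.6, -26.8, -3.8] op 0.001 gf 13.5
```

View pics/fin.png

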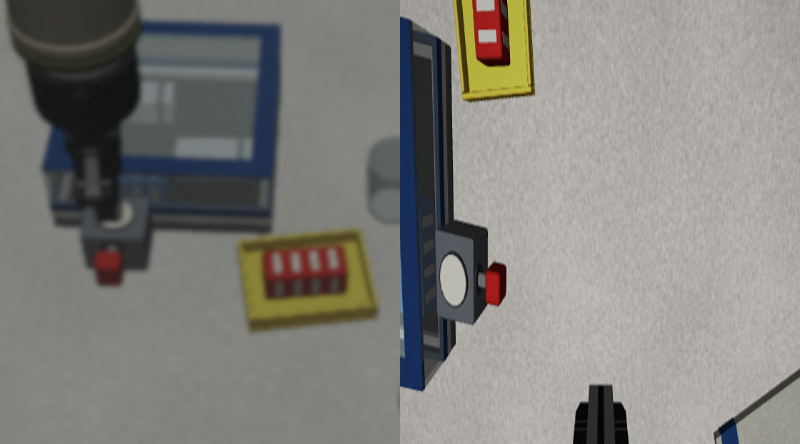

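The knob is home against its stop at (497,284), the hood sits flush on the rim, and the spent cartridge is in the bin. Handing in.

```bash
python3 -c "
from cell import *
print(sign_off())"
```

```text
the job is handed in; nothing more can be done
None
```

I handed the job in at about 68 s of the 208 s allowed, but `sign_off()` returned no verdict: the fresh cartridge and both test bars (only two found) are flat in the tray, the spent cartridge is in the bin, the hood was closed gently and the vent knob is fully home.

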